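Change over the glue pots on the warming plate

ROBOT

A 7-joint arm with a two-finger parallel gripper is mounted at the origin on the work surface. World frame = base frame: x ahead of the robot, y to its left, z up, the work surface at z = 0. Lengths are in m, angles in rad, forces in N, time in s.
With the tool pointing down it reaches from about 0.425 to 0.875 m from the base axis. Payload 4.7 kg.
Tool frame: the origin (TCP) lies midway between the tips of the shut fingers; the grasp point (between the pads) lies 19 mm behind it; x points along the fingers, y is the direction in which the jaws open and shut, and the axes are right-handed (so a half turn about x gives the same grasp; the last joint's range is limited). The gripper opens to 87 mm and grips with 3 to 60 N. Pads are 19 mm wide; open, the fingers measure 117 mm over their backs; the gripper's body (75 mm by 190 mm) begins 51 mm behind the grasp point.
Start: joints at [-1.18, 0.321, -0.07, 1.45, 0.023, 1.371, -0.057], TCP at [0.239, 0.604, 0.223] pointing down, gripper open.
Joint ranges: [-2.86, 2.86], [-0.3, 2.09], [-1.38, 1.24], [0.06, 2.45], [-1.56, 4.7], [0.09, 2.05], [-2.69, 2.69]. Speed limits (rad/s): [2.57, 2.57, 3.14, 3.14, 3.14, 3.14, 3.14].

INTERFACE

Orientations are given as a rotation vector (axis times angle).
In Python, from bench import ctrl gives the robot as it stands. The module is installed in compiled form; this text tells all that it offers.
- The arm moves only by the shell command python3 -m jog 'ROWS' [FORCE]. ROWS is JSON, a list of rows, each an object with "rot": the turn, a rotation vector about the tool's x, y, z in units of 5 degrees (1.0 is 5 degrees), a list of three; "travel": the shift along the tool's x, y, z in units of 0.3 m (1.0 is 0.3 m), a list of three; "jaw": the closure, from -1 (fully open) to 1 (shut), so that 0 is half open. In form: [{"rot": [ax, ay, az], "travel": [tx, ty, tz], "jaw": jaw}, ...]. A call has 1 to 8 rows; each row shifts and turns the commanded pose from where the row before left it, along the tool's axes as they then stand; what a row does not reach is not made up. A row lasts 1/10 s, in which the tool goes at most 50 mm and 8.59 degrees, less where a joint would pass 70% of its speed; a pose out of reach is approached as far as the arm can. A call with a number of a shift or a turn outside -1 to 1 is refused whole. A call with a gripper value outside its range is refused whole. The fingers move at their own pace and stop on an object; FORCE is the grip in N (left out, the last holds). Time passes only in rows, so rows that do not move let the fingers close. It gives the time, the measured TCP pose, the force and the opening at its end, in the units of the state.
- ctrl.get_state(): the state, without advancing time (a new reading comes with each control period).
- ctrl.get_image(name): name is "scene" or "top" or "wrist"; returns the picture (384x512x3 uint8, red, green, blue); there is no depth.
- ctrl.camera_model(name): a dict with "mtx" (3x3 intrinsics, pixels), "k1" (the pictures are not rectified: a ray, as slopes to the right and down, at radius r is drawn at 1 + k1 r^2 times it, then the intrinsics apply), "extrinsics" (4x4, takes a point from world to camera coordinates); the wrist camera has in their place "hand_eye" (4x4, takes a point from camera to tool coordinates, whose origin is the TCP and whose axes are the tool frame's). Camera axes: x right, y up, looking along -z (the intrinsics and any distortion apply to the point x, -y, -z); pixel columns grow to the right and rows downward; lengths in m; the calibration is good to about 2 mm. A picture is of the moment at which its call begins: read the wrist's pose just before it. camera_model takes no time and is no camera call.
- ctrl.close_job(): hands the job in, once; it reports no verdict.
The state is a dict: "time": time; "joint_positions": joint angles; "qd": joint speeds; "joint_torque": joint torques, N m; "position": TCP position; "tool_rot": TCP orientation; "ft_force": force on the tool from outside, world axes, zero at the start; "torque": the same for the moment, N m; "grip_width": opening from 0.0 (shut) to 1.0 (fully open).
Only numpy, scipy, OpenCV 4.12 (cv2) and the standard library are available. Lean on these libraries where they do the work, as an engineer would, in place of code of your own. Each camera call takes 0.05 s, during which the arm holds its last target.

TASK

Change over the glue pots on the bindery's warming plate, sliding them and never lifting or tipping them: first slide the empty grey pot off the red heating ring onto the free blue parking ring, then slide the full green pot from the yellow ring onto the red heating ring, each pot's foot ending wholly inside its ring. Then switch the heater on by pushing the red lever all the way over, away from the robot. Do not let the pots touch one another, do not knock the other things on the bench about, and leave everything standing free.

Things in the scene. Friction and masses are not known exactly. Their poses are not given: they have to be found in the camera images.
- plate: The dark steel warming plate, 300 x 335 mm, fixed to the bench, its flat top face 30 mm above the bench. Origin: centre of its underside at bench level; x (its 300 mm side) points away from the robot, y along the 335 mm side.
- red_ring: The red (heating) painted ring on the plate, a flat mark (nothing sticks out): inner diameter 120 mm, outer 134 mm. A pot stands properly in it when its round foot is wholly inside the line. Origin: centre of the ring, on the plate's top face. The three rings lie at the corners of an equal-sided triangle, centres 175 mm apart; which colour is where varies.
- blue_ring: The blue (parking, free at the start) painted ring on the plate, a flat mark (nothing sticks out): inner diameter 120 mm, outer 134 mm. A pot stands properly in it when its round foot is wholly inside the line. Origin: centre of the ring, on the plate's top face. The three rings lie at the corners of an equal-sided triangle, centres 175 mm apart; which colour is where varies.
- yellow_ring: The yellow (loading) painted ring on the plate, a flat mark (nothing sticks out): inner diameter 120 mm, outer 134 mm. A pot stands properly in it when its round foot is wholly inside the line. Origin: centre of the ring, on the plate's top face. The three rings lie at the corners of an equal-sided triangle, centres 175 mm apart; which colour is where varies.
- grey_pot: bare aluminium, grey pot, black knob, empty, about 0.45 kg, starts on the red ring. Round, 100 mm across (104 at the lid); lid clamped on, its top 62 mm above the underside; on it a narrow neck and a round upright knob, 26 mm across, from 68 to 98 mm, on the axis. Two wire ears reach 64 mm from the axis along its own +y and -y, 40 mm up. Smooth foot (friction about 0.2) flat on the plate. Origin: centre of the underside.
- green_pot: green painted pot, white knob, full, about 0.7 kg, starts on the yellow ring. Round, 100 mm across (104 at the lid); lid clamped on, its top 62 mm above the underside; on it a narrow neck and a round upright knob, 26 mm across, from 68 to 98 mm, on the axis. Two wire ears reach 64 mm from the axis along its own +y and -y, 40 mm up. Smooth foot (friction about 0.2) flat on the plate. Origin: centre of the underside.
- switch_box: Fixed grey box, 110 x 75 x 50 mm high, beside the plate (left or right of it), carrying the heater's lever on a small block on its top. Origin: centre of the underside; x points away from the robot, in the direction in which the lever is pushed.
- switch (a joint): Angle of the heater's lever, rad: starts near 0 (off, leaning 0.5 rad towards the robot), 1.0 = fully on (leaning 0.5 rad away from it). Turns about a level axis along the box's y, 72 mm above the bench, at x = -5 mm in the box's frame. Needs about 1 N at the tip; stays where it is left.
- switch_tip (a point): Centre of the red ball, 26 mm across, at the lever's tip, 70 mm from the lever's axis (at about 133 mm above the bench when off, 142 mm when upright). The 10 mm thick rod below it is red too.
- tin: Bystander: small brass-coloured tin, 36 mm diameter, 45 mm high, standing on a far corner of the plate. Origin: centre of the underside.
- tape_roll: Bystander: brown roll of tape lying flat, 90 mm diameter, 24 mm high. Origin: centre of the underside.
- scraper: Bystander: spatula-like scraper lying on the bench. Origin on its underside.
- glue_brush: Bystander: brush lying on the bench beyond the plate. Origin on its underside.
- cleaner: Bystander: white bottle with blue cap, 60 mm diameter, 120 mm high, beyond the plate. Origin: centre of the underside.
- cards: Bystander: white pack of cards, 110 x 75 x 45 mm high. Origin: centre of the underside.
- wrench: Bystander: steel wrench lying on the bench beyond the plate. Origin on its underside.
Not all that is in view belongs to the job. There is more than one size of the green_pot; the one meant has the size given above.

How it is judged:
On the way, in this order (a step that is already met when the one before it is completed fails the run):
1. the grey pot stands inside the blue ring, let go (horizontal distance between grey_pot and blue_ring below 0.01 m and z of grey_pot in the frame of plate below 0.034 m and linear speed of grey_pot below 0.02 m/s and contact force between the fingers and grey_pot below 0.2 N), for 0.2 s.
2. the green pot stands inside the red ring, let go (horizontal distance between green_pot and red_ring below 0.01 m and z of green_pot in the frame of plate below 0.034 m and linear speed of green_pot below 0.02 m/s and contact force between the fingers and green_pot below 0.2 N), for 0.2 s.
3. the lever is pushed over (value of joint switch above 0.85 rad), for 0.1 s.
At the end, for the whole second after the job is handed in: The grey pot stands in the blue ring and the green pot in the red ring, each centred within 10 mm (foot inside the line), flat on the plate (underside less than 4 mm above it), at rest and let go; the switch lever is over to at least 0.85 of its 1.0 rad (all of step 1 and all of step 2 and value of joint switch above 0.85 rad); the robot touches nothing.
It fails at once if a pot is lifted more than 6 mm off the plate (z of any of grey_pot, green_pot in the frame of plate above 0.036 m).
It fails at once if a pot is tipped more than 0.12 rad (angle between any of grey_pot, green_pot's own z axis and vertical above 0.12 rad).
It fails at once if the pots touch one another (contact force between grey_pot and green_pot above 0.5 N).
It fails at once if a bystander is knocked more than 30 mm away (distance of any of tin, tape_roll, scraper, glue_brush, cleaner, cards, wrench from where it was at the start of the episode above 0.03 m).
It also fails if it takes over 67 s, if anything falls off the work surface, if the arm or the gripper's body presses on something with over 40 N, if the wrist force passes 120 N, or if a joint passes its speed limit or range.

## Working session

There is one attempt and no reset: what is moved stays moved. The work goes in short steps, Python scripts to look and compute and a shell command to move; the robot and the scene stay as the last step left them, time stands still between calls to the robot, and variables do not carry over. Pictures are saved under pics/ and viewed, and the job is handed in when it is done.

```bash
mkdir -p pics; ls
cat > h.py <<'E'
import numpy as np, cv2
from bench import ctrl
from scipy.spatial.transform import Rotation as R
def save(name,im): cv2.imwrite('pics/'+name+'.png',im[...,::-1])
E
python3 - <<'E'
from h import *
np.set_printoptions(precision=4,suppress=True)
s=ctrl.get_state(); print({k:np.round(v,3) for k,v in s.items()})
for n in ("scene","top","wrist"):
    print(n,ctrl.camera_model(n))
    im=ctrl.get_image(n); save(n+'0',im); np.save('pics/'+n+'0.npy',im)
E
```

```text
pics
{'time': np.float64(0.0), 'joint_positions': array([-1.18 ,  0.322, -0.07 ,  1.452,  0.023,  1.371, -0.057]), 'qd': array([ 0.001, -0.001, -0.001,  0.   ,  0.001,  0.001,  0.002]), 'joint_torque': array([  0.   , -49.129,  -0.404, -31.253,  -0.064,   0.044,   0.   ]), 'position': array([0.239, 0.604, 0.221]), 'tool_rot': array([ 0.294,  1.551, -0.297]), 'ft_force': array([-0.296, -0.263,  0.047]), 'torque': array([ 0.048, -0.037, -0.025]), 'grip_width': np.float64(1.001)}
scene {'mtx': array([[384.5156,   0.    , 258.9755],
       [  0.    , 384.5156, 191.0167],
       [  0.    ,   0.    ,   1.    ]]), 'k1': -0.018741304108286422, 'extrinsics': array([[-0.8632,  0.5048, -0.0101,  0.4509],
       [-0.3018, -0.4998,  0.8118,  0.0711],
       [ 0.4048,  0.7038,  0.5838, -1.3848],
       [ 0.    ,  0.    ,  0.    ,  1.    ]])}
top {'mtx': array([[410.3975,   0.    , 253.8418],
       [  0.    , 410.3975, 194.7734],
       [  0.    ,   0.    ,   1.    ]]), 'k1': -0.04878847862462923, 'extrinsics': array([[-0.0027, -1.    ,  0.0074,  0.0258],
       [ 0.9973, -0.0022,  0.0732, -0.5614],
       [-0.0732,  0.0076,  0.9973, -1.39  ],
       [ 0.    ,  0.    ,  0.    ,  1.    ]])}
wrist {'mtx': array([[269.1753,   0.    , 253.2384],
       [  0.    , 269.1753, 193.1723],
       [  0.    ,   0.    ,   1.    ]]), 'k1': -0.05579806103535266, 'hand_eye': array([[-0.0013,  0.2998, -0.954 , -0.1629],
       [ 1.    ,  0.0005, -0.0012, -0.0013],
       [ 0.0001, -0.954 , -0.2998, -0.0837],
       [ 0.    ,  0.    ,  0.    ,  1.    ]])}
```

View pics/top0.png

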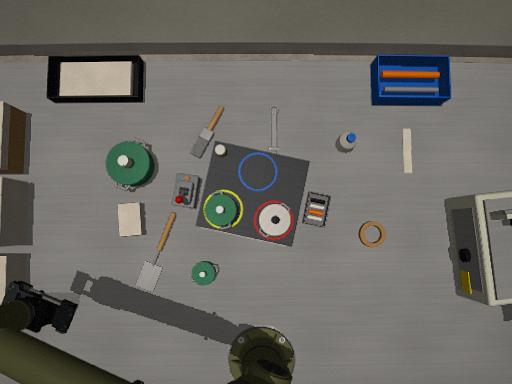

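View pics/scene0.png

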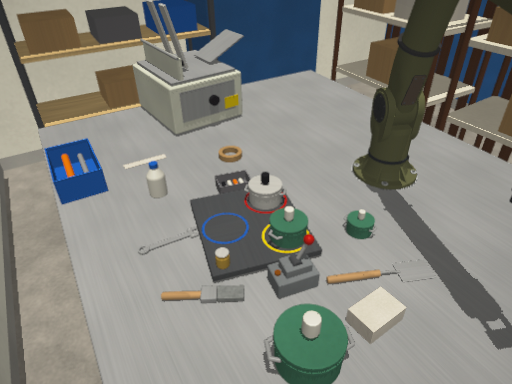

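View pics/wrist0.png

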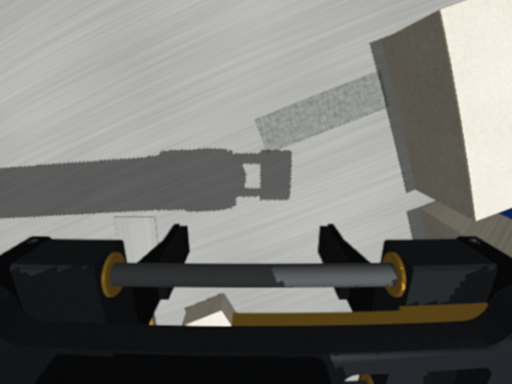

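The top view shows three green pots: a large one at (130,163), one on the yellow ring at (220,209) and a small one at (205,273). The middle one is the one meant, because it stands on the yellow ring. Grey pot with black knob is on red at (274,220), blue is free at (258,171), and the lever ball is at (179,199). I'll measure these next.

```bash
cat >> h.py <<'E'
def ray(n,px,T=None):
    m=ctrl.camera_model(n); K=m['mtx']
    d=(np.asarray(px,float)-[K[0,2],K[1,2]])/[K[0,0],K[1,1]]
    u=d.copy()
    for _ in range(20): u=d/(1+m['k1']*(u@u))
    v=np.array([u[0],-u[1],-1.])
    if n=='wrist':
        M=T@m['hand_eye']
    else: M=np.linalg.inv(m['extrinsics'])
    v=M[:3,:3]@v
    return M[:3,3],v/np.linalg.norm(v)
def onz(n,px,z,T=None):
    o,v=ray(n,px,T); return o+v*(z-o[2])/v[2]
def tri(*rs):
    A=np.zeros((3,3));b=np.zeros(3)
    for o,v in rs:
        P=np.eye(3)-np.outer(v,v);A+=P;b+=P@o
    p=np.linalg.solve(A,b)
    return p,[np.linalg.norm((np.eye(3)-np.outer(v,v))@(p-o))*1000 for o,v in rs]
def mask(im,c):
    h,s,v=[x.astype(int) for x in cv2.split(cv2.cvtColor(im,cv2.COLOR_RGB2HSV))]
    return {'red':((h<6)|(h>174))&(s>150)&(v>70),'blue':(h>105)&(h<128)&(s>140)&(v>80),
     'yellow':(h>24)&(h<36)&(s>140)&(v>100),'green':(h>60)&(h<90)&(s>100),
     'white':(s<60)&(v>185),'black':(v<45)}[c]
def rgn(m,box):
    x0,y0,x1,y1=box;o=np.zeros_like(m);o[y0:y1,x0:x1]=m[y0:y1,x0:x1]
    return o
E
python3 - <<'E'
from h import *
T=np.load('pics/top0.npy');S=np.load('pics/scene0.npy')
a=cv2.resize(T[130:290,90:340],None,fx=3.2,fy=3.2,interpolation=cv2.INTER_CUBIC)
b=cv2.resize(S[160:300,180:380],None,fx=4,fy=4,interpolation=cv2.INTER_CUBIC)
save('topz',a);save('scz',b)
E
```

```text
(no output)
```

View pics/topz.png

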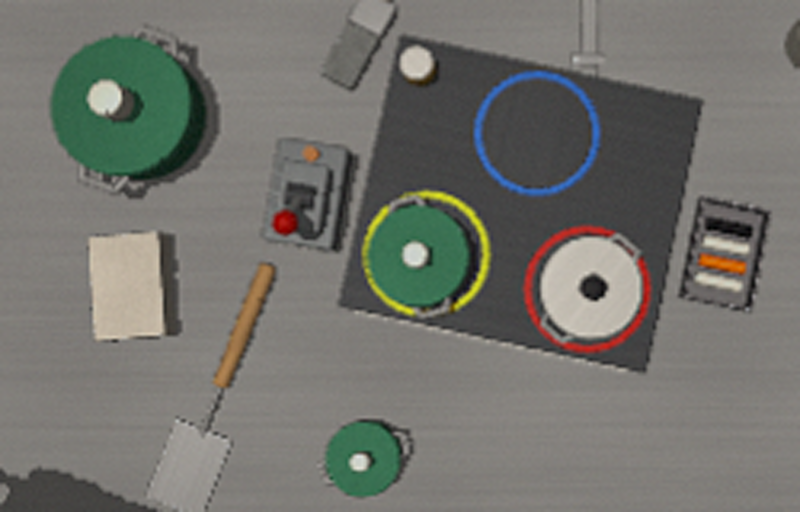

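View pics/scz.png

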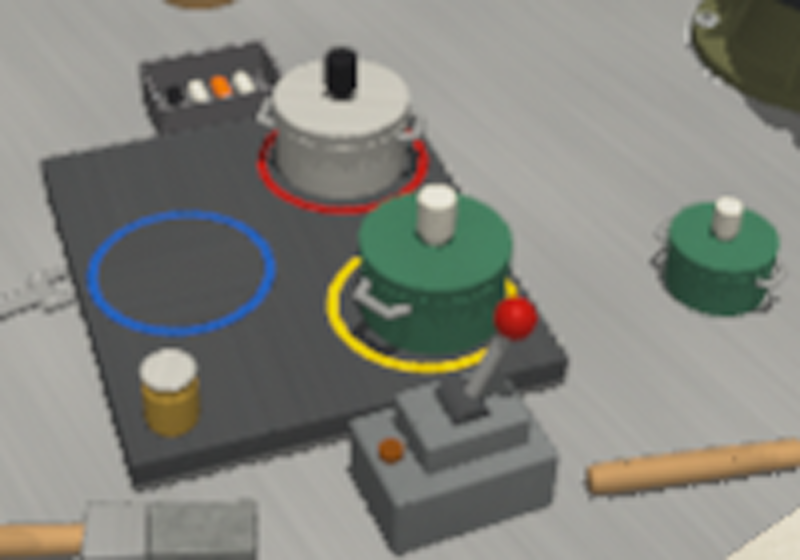

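The crops confirm it: the meant green pot has its white knob at top-zoom (415,254) and scene-zoom (437,200). The others are clearly bigger, or smaller and off the plate. Next I'll fit the rings and knobs in both views.

```bash
cat > m.py <<'E'
from h import *
np.set_printoptions(precision=4,suppress=True)
T=np.load('pics/top0.npy');S=np.load('pics/scene0.npy')
def ringpts(n,im,c,box,z):
    m=rgn(mask(im,c),box); ys,xs=np.nonzero(m)
    return np.array([onz(n,(x,y),z) for x,y in zip(xs,ys)])
def circ(P):
    from scipy.optimize import least_squares
    f=lambda p:np.hypot(P[:,0]-p[0],P[:,1]-p[1])-p[2]
    r=least_squares(f,[P[:,0].mean(),P[:,1].mean(),.06],loss='soft_l1',f_scale=.003)
    return r.x,len(P)
tb=dict(red=(250,198,296,243),blue=(235,150,281,194),yellow=(200,187,246,232))
sb=dict(red=(243,188,290,214),blue=(200,210,252,246),yellow=(258,218,303,256))
for c in tb:
    print(c,'top',circ(ringpts('top',T,c,tb[c],.03)),'scene',circ(ringpts('scene',S,c,sb[c],.03)))
# height check for blue ring: triangulate ellipse centres
def cen(m):
    ys,xs=np.nonzero(m); return np.array([xs.mean(),ys.mean()]),len(xs),(xs.min(),xs.max(),ys.min(),ys.max())
def hull(m):
    ys,xs=np.nonzero(m); (c,ax,an)=cv2.fitEllipse(cv2.convexHull(np.c_[xs,ys].astype(np.int32)))
    return c
print('blue tri',tri(ray('top',hull(rgn(mask(T,'blue'),tb['blue']))),ray('scene',hull(rgn(mask(S,'blue'),sb['blue'])))))
# lever ball
tB=cen(rgn(mask(T,'red'),(165,185,190,206)));sB=cen(rgn(mask(S,'red'),(302,232,316,246)))
print('ball',tB,sB,tri(ray('top',tB[0]),ray('scene',sB[0])))
for n,c,t,s in (('grey','black',(266,212,284,228),(258,170,272,186)),('green','white',(213,203,226,216),(282,205,297,222))):
    a=cen(rgn(mask(T,c),t));b=cen(rgn(mask(S,c),s)); print(n,a,b)
    print('  top@.128',onz('top',a[0],.128))
    print('  tri centroid',tri(ray('top',a[0]),ray('scene',b[0])))
# tops of knobs from zoomed crops (scene): grey (341,56)/4, green (437,193)/4
for n,t,s in (('grey',(90+594/3.2,130+287/3.2),(180+341/4,160+55/4)),('green',(90+416/3.2,130+254/3.2),(180+437/4,160+193/4))):
    print(n,'top face',tri(ray('top',np.array(t)-.35),ray('scene',np.array(s)-.35)))
# plate corners in top zoom
for p in ((401,36),(703,100),(646,372),(340,304)): print('corner',onz('top',(90+p[0]/3.2-.35,130+p[1]/3.2-.35),.03))
# switch box top corners
for p in ((277,139),(352,149),(334,250),(262,240)): print('box',onz('top',(90+p[0]/3.2-.35,130+p[1]/3.2-.35),.05))
s=ctrl.get_state();Rm=R.from_rotvec(s['tool_rot']).as_matrix();print(s['time'],s['position'],Rm)
E
python3 m.py
```

```text
red top (array([ 0.4751, -0.0406,  0.0635]), 208) scene (array([ 0.4748, -0.0431,  0.0632]), 99)
blue top (array([0.6423, 0.0124, 0.0635]), 237) scene (array([0.6413, 0.0103, 0.0635]), 255)
yellow top (array([0.5128, 0.1311, 0.0641]), 194) scene (array([0.5117, 0.128 , 0.0636]), 142)
blue tri (array([0.6424, 0.0122, 0.029 ]), [np.float64(0.09246383123062046), np.float64(0.09246383123053857)])
ball (array([178.6591, 198.9773]), 44, (np.int64(175), np.int64(182), np.int64(196), np.int64(202))) (array([308.4405, 239.0357]), 84, (np.int64(304), np.int64(313), np.int64(234), np.int64(244))) (array([0.5401, 0.2625, 0.136 ]), [np.float64(0.21536323338773364), np.float64(0.21536323338781313)])
grey (array([275.2581, 219.7097]), 31, (np.int64(272), np.int64(278), np.int64(217), np.int64(223))) (array([264.9296, 177.8732]), 71, (np.int64(262), np.int64(268), np.int64(173), np.int64(183)))
  top@.128 [ 0.4744 -0.0423  0.128 ]
  tri centroid (array([ 0.4747, -0.0434,  0.111 ]), [np.float64(0.16410016887822418), np.float64(0.16410016887821693)])
green (array([218.9167, 208.9722]), 36, (np.int64(2
[... 177 characters left out ...]
8 ]
  tri centroid (array([0.5088, 0.1358, 0.128 ]), [np.float64(0.05941077907073718), np.float64(0.05941077907077934)])
grey top face (array([ 0.4756, -0.0424,  0.1279]), [np.float64(0.030004516176971467), np.float64(0.030004516176968702)])
green top face (array([0.5083, 0.1336, 0.1291]), [np.float64(0.280793860788567), np.float64(0.28079386078865476)])
corner [0.7474 0.158  0.03  ]
corner [ 0.6773 -0.1669  0.03  ]
corner [ 0.3868 -0.1028  0.03  ]
corner [0.4595 0.2215 0.03  ]
box [0.6334 0.2868 0.05  ]
box [0.6225 0.2074 0.05  ]
box [0.516  0.2255 0.05  ]
box [0.5266 0.3013 0.05  ]
0.15 [0.2391 0.604  0.2217] [[-0.0005  0.368   0.9298]
 [-0.0014  0.9298 -0.368 ]
 [-1.     -0.0014  0.0001]]
```

Measured centres (m), with both views agreeing to about 3 mm:

| Item | x | y | Check |
|---|---|---|---|
| Red ring | 0.475 | -0.042 | ring sides 175–176 mm, as given |
| Blue ring | 0.642 | 0.0115 | ring height 0.029, as given |
| Yellow ring | 0.512 | 0.130 | |
| Grey knob | 0.475 | -0.0425 | knob top 0.128, as given |
| Green knob | 0.5088 | 0.135 | knob top 0.128, as given |

First I'll square the tool to the world axes.

```bash
python3 -m jog '[{"rot":[-1,0,0],"travel":[0,0,0],"jaw":-1},{"rot":[-1,0,0],"travel":[0,0,0],"jaw":-1},{"rot":[-1,0,0],"travel":[0,0,0],"jaw":-1},{"rot":[-1,0,0],"travel":[0,0,0],"jaw":-1},{"rot":[-0.32,0,0],"travel":[0,0,0],"jaw":-1},{"rot":[0,0,0],"travel":[0,0,0],"jaw":-1}]'
python3 -c "
from h import *
print(R.from_rotvec(ctrl.get_state()['tool_rot']).as_matrix().round(4))"
```

```text
time: 0.75
position: [0.2392, 0.6042, 0.2223]
tool_rot: [0.0, 1.571, -0.001]
ft_force: [-0.1, -0.2, 1.2]
grip_width: 0.999
[[-2.e-04  9.e-04  1.e+00]
 [-4.e-04  1.e+00 -9.e-04]
 [-1.e+00 -4.e-04 -2.e-04]]
```

```bash
python3 -m jog '[{"rot":[0,0,0],"travel":[0,-0.133,0.085],"jaw":-1},{"rot":[0,0,0],"travel":[0,-0.133,0.085],"jaw":-1},{"rot":[0,0,0],"travel":[0,-0.133,0.085],"jaw":-1},{"rot":[0,0,0],"travel":[0,-0.133,0.085],"jaw":-1},{"rot":[0,0,0],"travel":[0,-0.133,0.085],"jaw":-1},{"rot":[0,0,0],"travel":[0,-0.133,0.085],"jaw":-1},{"rot":[0,0,0],"travel":[0,-0.133,0.085],"jaw":-1},{"rot":[0,0,0],"travel":[0,-0.133,0.085],"jaw":-1}]'
python3 -m jog '[{"rot":[0,0,0],"travel":[0,-0.136,0.015],"jaw":-1},{"rot":[0,0,0],"travel":[0,-0.136,0.015],"jaw":-1},{"rot":[0,0,0],"travel":[0,-0.136,0.015],"jaw":-1},{"rot":[0,0,0],"travel":[0,-0.136,0.015],"jaw":-1},{"rot":[0,0,0],"travel":[0,-0.136,0.015],"jaw":-1},{"rot":[0,0,0],"travel":[0,-0.136,0.015],"jaw":-1},{"rot":[0,0,0],"travel":[0,-0.136,0.015],"jaw":-1},{"rot":[0,0,0],"travel":[0,0,0],"jaw":-1}]'
python3 - <<'E'
from h import *
s=ctrl.get_state();print(s['time'],s['position'].round(4))
im=ctrl.get_image('wrist');save('w1',im);np.save('pics/w1.npy',im)
E
```

```text
time: 1.55
position: [0.444, 0.2835, 0.2228]
tool_rot: [0.002, 1.57, -0.001]
ft_force: [0.5, 0.7, 0.6]
grip_width: 0.999
time: 2.35
position: [0.4751, -0.007, 0.223]
tool_rot: [0.008, 1.57, -0.01]
ft_force: [-0.9, -0.4, 0.2]
grip_width: 1.003
2.35 [ 0.4751 -0.007   0.223 ]
```

View pics/w1.png

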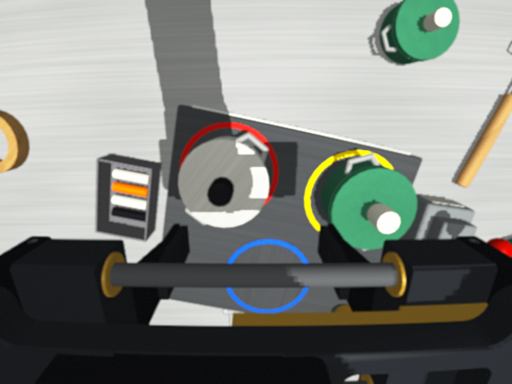

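```bash
cat >> h.py <<'E'
def Tool(s):
    M=np.eye(4);M[:3,:3]=R.from_rotvec(s['tool_rot']).as_matrix();M[:3,3]=s['position'];return M
E
python3 - <<'E'
from h import *
im=np.load('pics/w1.npy');save('w1z',cv2.resize(im[110:240,170:430],None,fx=3,fy=3,interpolation=cv2.INTER_CUBIC))
s=ctrl.get_state();print(s['time'],s['position'].round(4));T=Tool(s)
m=rgn(mask(im,'black'),(200,165,240,212));c,n=cv2.findContours(m.astype(np.uint8),0,1)[0],m.sum();print([ (cv2.boundingRect(k)) for k in c])
for p in ((219,191),(219,193),(221,189),(386,222)): print(p,onz('wrist',p,.128,T).round(4))
E
```

```text
2.4 [ 0.4749 -0.0033  0.2229]
[(208, 178, 25, 28)]
(219, 191) [ 0.4694 -0.0381  0.128 ]
(219, 193) [ 0.4715 -0.0382  0.128 ]
(221, 189) [ 0.4674 -0.036   0.128 ]
(386, 222) [0.505  0.1361 0.128 ]
```

View pics/w1z.png

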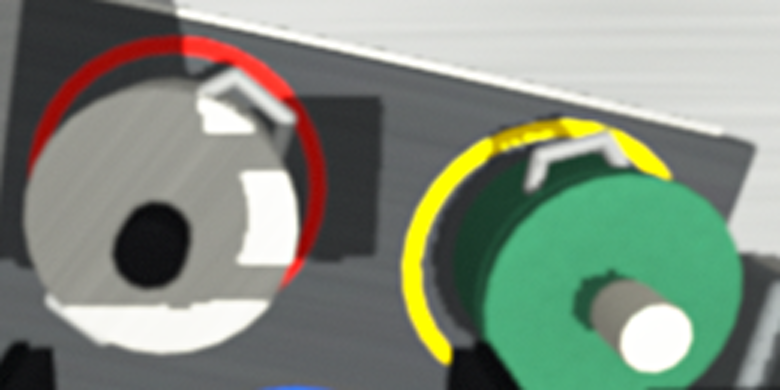

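```bash
python3 -m jog '[{"rot":[0,0,0],"travel":[0,-0.137,0],"jaw":-1},{"rot":[0,0,0],"travel":[0.08,0,0],"jaw":-1},{"rot":[0,0,0],"travel":[0.08,0,0],"jaw":-1},{"rot":[0,0,0],"travel":[0,0,0],"jaw":-1},{"rot":[0,0,0],"travel":[0,0,0],"jaw":-1},{"rot":[0,0,0],"travel":[0,0,0],"jaw":-1}]'
python3 - <<'E'
from h import *
s=ctrl.get_state();print(s['time'],s['position'].round(4),s['tool_rot'])
im=ctrl.get_image('wrist');save('w2',im)
E
```

```text
time: 3.0
position: [0.4758, -0.0406, 0.1759]
tool_rot: [-0.001, 1.569, 0.001]
ft_force: [-0.7, 0.0, -0.1]
grip_width: 0.999
3.0 [ 0.4758 -0.0406  0.1759] [-7.18992113e-04  1.56878428e+00  1.23287277e-03]
```

View pics/w2.png

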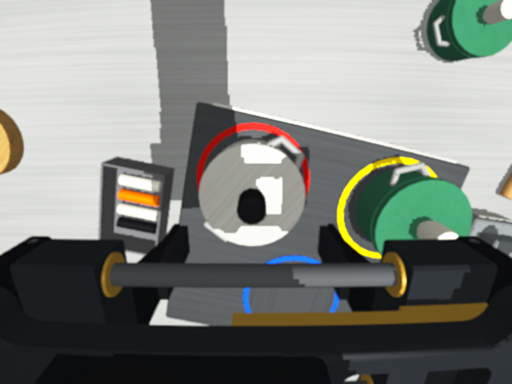

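The grey knob at (251,207) sits midway between the fingers (about 254), so I'll descend to TCP z≈0.101 and close gently.

```bash
python3 -m jog '[{"rot":[0,0,0],"travel":[0.08,-0.003,0],"jaw":-1},{"rot":[0,0,0],"travel":[0.08,0,0],"jaw":-1},{"rot":[0,0,0],"travel":[0.085,0,0],"jaw":-1},{"rot":[0,0,0],"travel":[0,0,0],"jaw":-1},{"rot":[0,0,0],"travel":[0,0,0],"jaw":-1}]'
python3 -m jog '[{"rot":[0,0,0],"travel":[0,0,0],"jaw":0},{"rot":[0,0,0],"travel":[0,0,0],"jaw":0.3},{"rot":[0,0,0],"travel":[0,0,0],"jaw":1},{"rot":[0,0,0],"travel":[0,0,0],"jaw":1},{"rot":[0,0,0],"travel":[0,0,0],"jaw":1},{"rot":[0,0,0],"travel":[0,0,0],"jaw":1},{"rot":[0,0,0],"travel":[0,0,0],"jaw":1},{"rot":[0,0,0],"travel":[0,0,0],"jaw":1}]' 10
```

```text
time: 3.55
position: [0.4754, -0.0422, 0.102]
tool_rot: [-0.0, 1.57, 0.0]
ft_force: [-0.9, -0.4, 0.5]
grip_width: 0.999
time: 4.35
position: [0.4748, -0.0423, 0.101]
tool_rot: [-0.0, 1.571, 0.0]
ft_force: [-0.1, 0.0, 0.1]
grip_width: 0.355
```

```bash
python3 -m jog '[{"rot":[0,0,0],"travel":[0,0,0],"jaw":1},{"rot":[0,0,0],"travel":[0,0,0],"jaw":1},{"rot":[0,0,0],"travel":[0,0,0],"jaw":1},{"rot":[0,0,0],"travel":[0,0,0],"jaw":1}]' 10
python3 - <<'E'
from h import *
s=ctrl.get_state();print(s['time'],s['position'].round(4),s['tool_rot'])
im=ctrl.get_image('scene');save('s2',cv2.resize(im[140:280,180:380],None,fx=4,fy=4))
E
```

```text
time: 4.75
position: [0.4748, -0.0423, 0.101]
tool_rot: [-0.0, 1.571, 0.0]
ft_force: [0.6, -0.0, -0.1]
grip_width: 0.291
4.75 [ 0.4748 -0.0423  0.101 ] [-1.24275093e-04  1.57081693e+00  2.47586272e-04]
```

View pics/s2.png

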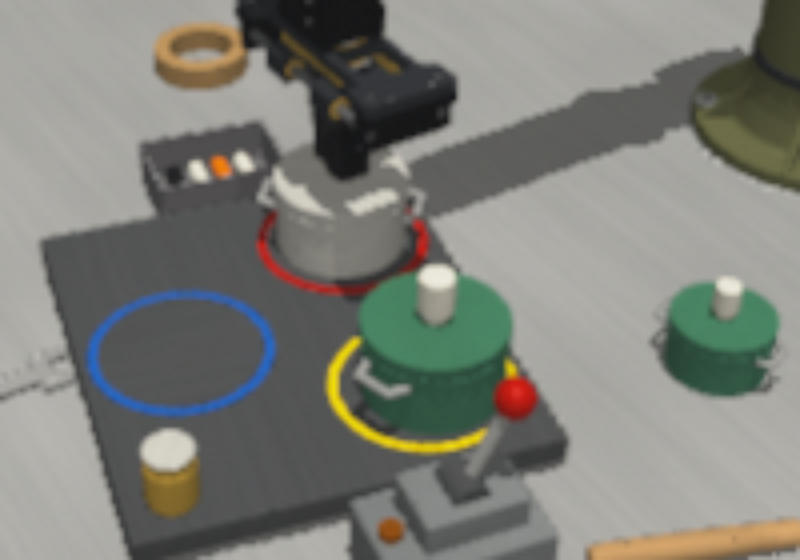

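The fingers grip the grey knob at 0.29 × 87 = 25 mm. I'll slide it to blue by (+0.167, +0.053), slowly.

```bash
python3 -m jog '[{"rot":[0,0,0],"travel":[0,0.006,0.02],"jaw":1},{"rot":[0,0,0],"travel":[0,0.013,0.04],"jaw":1},{"rot":[0,0,0],"travel":[0,0.013,0.04],"jaw":1},{"rot":[0,0,0],"travel":[0,0.013,0.04],"jaw":1},{"rot":[0,0,0],"travel":[0,0.013,0.04],"jaw":1},{"rot":[0,0,0],"travel":[0,0.013,0.04],"jaw":1},{"rot":[0,0,0],"travel":[0,0.013,0.04],"jaw":1},{"rot":[0,0,0],"travel":[0,0.013,0.04],"jaw":1}]'
python3 -m jog '[{"rot":[0,0,0],"travel":[0,0.013,0.04],"jaw":1},{"rot":[0,0,0],"travel":[0,0.013,0.04],"jaw":1},{"rot":[0,0,0],"travel":[0,0.013,0.04],"jaw":1},{"rot":[0,0,0],"travel":[0,0.013,0.04],"jaw":1},{"rot":[0,0,0],"travel":[0,0.013,0.04],"jaw":1},{"rot":[0,0,0],"travel":[0,0.013,0.04],"jaw":1},{"rot":[0,0,0],"travel":[0,0.013,0.04],"jaw":1},{"rot":[0,0,0],"travel":[0,0,0],"jaw":1}]'
python3 -m jog '[{"rot":[0,0,0],"travel":[0,0,0],"jaw":1},{"rot":[0,0,0],"travel":[0,0,0],"jaw":1},{"rot":[0,0,0],"travel":[0,0,0],"jaw":1},{"rot":[0,0,0],"travel":[0,0,0],"jaw":1}]'
python3 - <<'E'
from h import *
for n,b in (('scene',(180,140)),('top',(180,120))):
    im=ctrl.get_image(n);np.save('pics/%s3.npy'%n,im);save(n[0]+'3',cv2.resize(im[b[1]:b[1]+140,b[0]:b[0]+200],None,fx=4,fy=4))
E
```

```text
time: 5.6
position: [0.566, -0.0129, 0.101]
tool_rot: [-0.0, 1.571, 0.0]
ft_force: [-1.6, -0.8, 2.1]
grip_width: 0.293
time: 6.4
position: [0.6509, 0.0154, 0.1011]
tool_rot: [-0.001, 1.569, 0.001]
ft_force: [1.0, 1.3, 1.4]
grip_width: 0.294
time: 6.8
position: [0.6485, 0.0139, 0.1011]
tool_rot: [0.0, 1.571, 0.0]
ft_force: [-0.5, 0.2, 1.1]
grip_width: 0.294
```

View pics/s3.png

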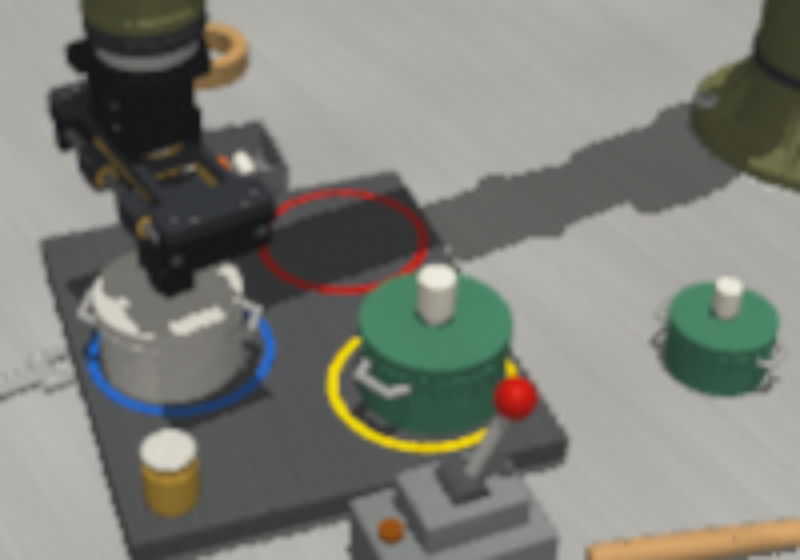

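View pics/t3.png

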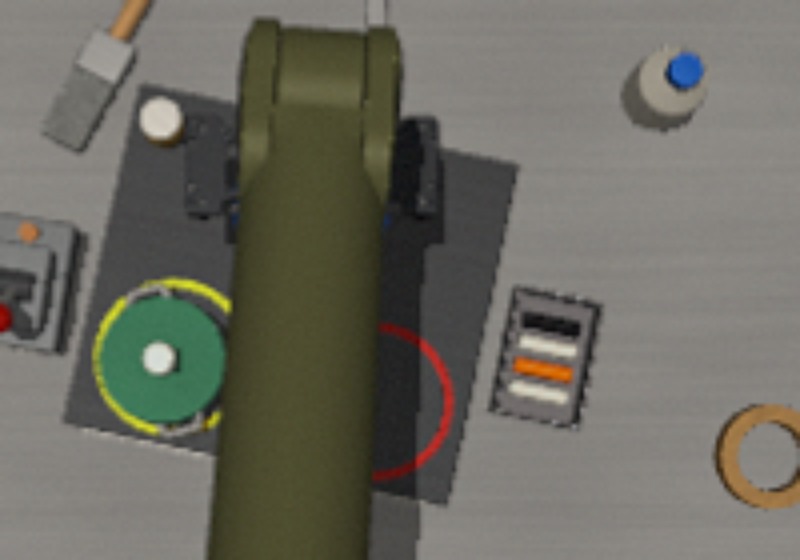

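I miscounted the rows: the tool is at (0.6485, 0.0139), while blue's centre is (0.642, 0.0115). I'll correct this before letting go.

```bash
python3 -m jog '[{"rot":[0,0,0],"travel":[0,-0.004,-0.011],"jaw":1},{"rot":[0,0,0],"travel":[0,-0.004,-0.011],"jaw":1},{"rot":[0,0,0],"travel":[0,0,0],"jaw":1},{"rot":[0,0,0],"travel":[0,0,0],"jaw":1},{"rot":[0,0,0],"travel":[0,0,0],"jaw":1}]'
python3 - <<'E'
from h import *
im=ctrl.get_image('scene');np.save('pics/scene4.npy',im);b=(180,180);save('s4',cv2.resize(im[b[1]:b[1]+90,b[0]:b[0]+100],None,fx=7,fy=6,interpolation=cv2.INTER_CUBIC))
E
```

```text
time: 7.4
position: [0.642, 0.0115, 0.1011]
tool_rot: [-0.0, 1.571, 0.0]
ft_force: [-0.5, 0.2, 1.6]
grip_width: 0.295
```

View pics/s4.png

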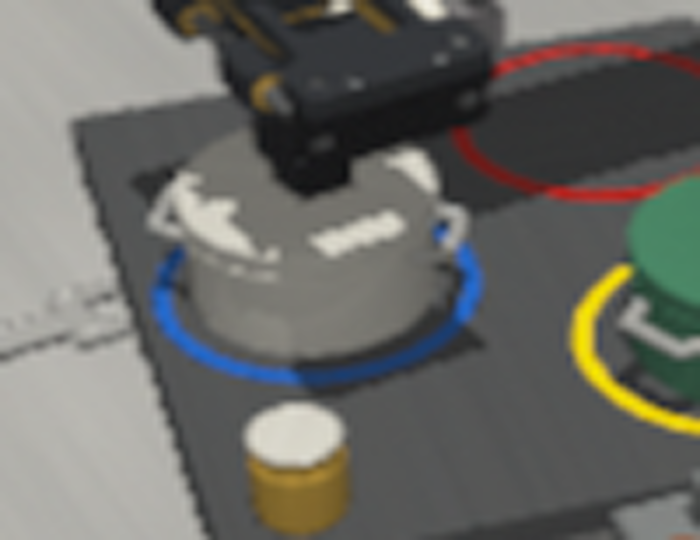

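The foot sits centred within the blue ring, so I'll release and rise.

```bash
python3 -m jog '[{"rot":[0,0,0],"travel":[0,0,0],"jaw":0},{"rot":[0,0,0],"travel":[0,0,0],"jaw":-0.5},{"rot":[0,0,0],"travel":[0,0,0],"jaw":-1},{"rot":[0,0,0],"travel":[0,0,0],"jaw":-1},{"rot":[0,0,0],"travel":[0,0,0],"jaw":-1},{"rot":[0,0,0],"travel":[0,0,0],"jaw":-1},{"rot":[0,0,0],"travel":[0,0,0],"jaw":-1},{"rot":[0,0,0],"travel":[0,0,0],"jaw":-1}]'
python3 -m jog '[{"rot":[0,0,0],"travel":[-0.08,0,0],"jaw":-1},{"rot":[0,0,0],"travel":[-0.08,0,0],"jaw":-1},{"rot":[0,0,0],"travel":[-0.08,0,0],"jaw":-1},{"rot":[0,0,0],"travel":[0,0.14,-0.15],"jaw":-1},{"rot":[0,0,0],"travel":[0,0.135,-0.15],"jaw":-1},{"rot":[0,0,0],"travel":[0,0.135,-0.14],"jaw":-1},{"rot":[0,0,0],"travel":[0,0,0],"jaw":-1},{"rot":[0,0,0],"travel":[0,0,0],"jaw":-1}]'
python3 - <<'E'
from h import *
s=ctrl.get_state();print(s['time'],s['position'].round(4))
for n,b in (('scene',(180,140)),('top',(180,120))):
    im=ctrl.get_image(n);np.save('pics/%s5.npy'%n,im);save(n[0]+'5',cv2.resize(im[b[1]:b[1]+140,b[0]:b[0]+200],None,fx=4,fy=4,interpolation=cv2.INTER_CUBIC))
E
```

```text
time: 8.25
position: [0.6422, 0.0117, 0.1011]
tool_rot: [-0.0, 1.571, 0.0]
ft_force: [0.6, 0.2, 0.3]
grip_width: 0.935
time: 9.05
position: [0.532, 0.1151, 0.1735]
tool_rot: [-0.002, 1.57, 0.003]
ft_force: [-0.0, -0.8, 0.6]
grip_width: 0.999
9.05 [0.532  0.1151 0.1735]
```

View pics/s5.png

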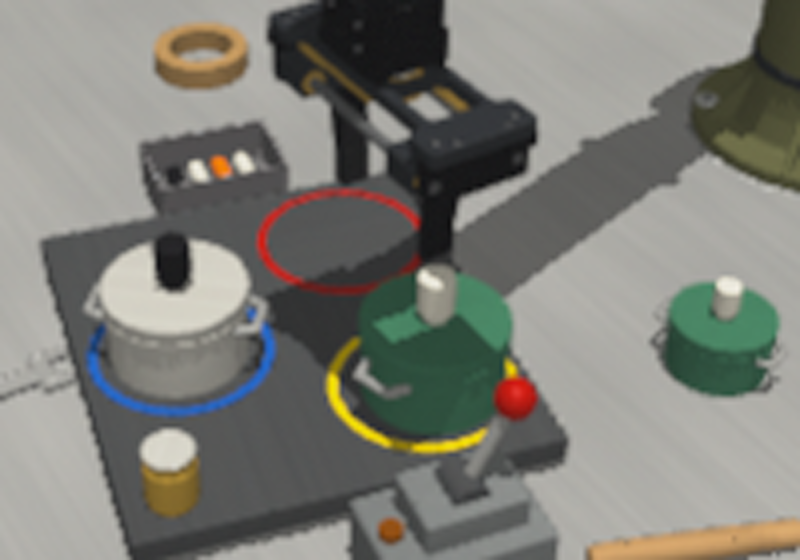

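View pics/t5.png

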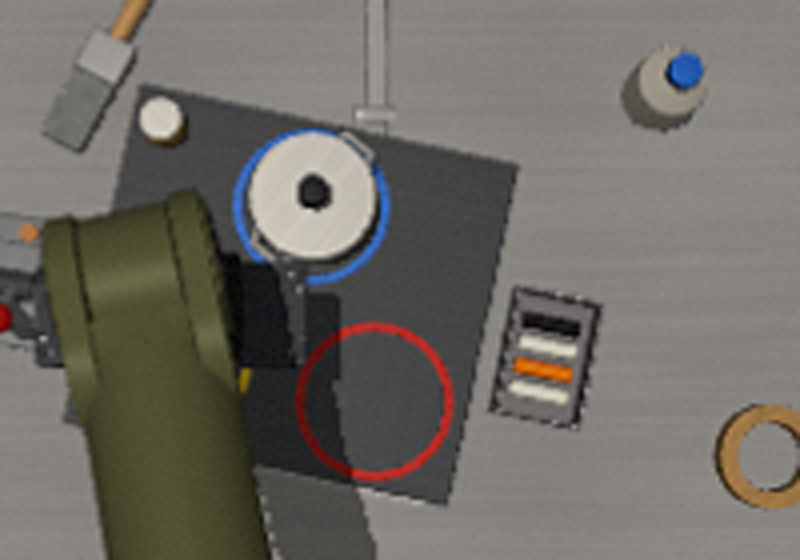

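Grey now stands free with its knob at top-zoom (314,191), inside blue. I'll measure its offset, and red's fully visible ring too.

```bash
cat > m5.py <<'E'
from h import *
import sys
np.set_printoptions(precision=4,suppress=True)
T=np.load('pics/top5.npy');S=np.load('pics/scene5.npy')
exec(open('m.py').read().split("tb=dict")[0].split("scene0.npy')")[1])
print('red top',circ(ringpts('top',T,'red',(250,198,296,243),.03)),'scene',circ(ringpts('scene',S,'red',(243,184,288,216),.03)))
t=np.array((180+314/4,120+191/4))-.4;s=np.array((180+173/4,140+240/4))-.4
print(onz('top',t,.128),tri(ray('top',t),ray('scene',s)))
c=ctrl.get_state();print(c['position'],c['tool_rot'])
E
python3 m5.py
```

```text
red top (array([ 0.4752, -0.0407,  0.0634]), 246) scene (array([ 0.4746, -0.043 ,  0.0634]), 131)
[0.6413 0.0114 0.128 ] (array([0.6411, 0.0114, 0.1292]), [np.float64(0.07743405754893819), np.float64(0.07743405754901565)])
[0.5334 0.1128 0.1735] [ 0.0007  1.5696 -0.0013]
```

Grey is within about 1 mm of blue's centre and at the right height. Now green: let the arm settle above it first.

```bash
python3 -m jog '[{"rot":[0,0,0],"travel":[0,0,0],"jaw":-1},{"rot":[0,0,0],"travel":[0,0,0],"jaw":-1},{"rot":[0,0,0],"travel":[0,0,0],"jaw":-1}]'
python3 - <<'E'
from h import *
s=ctrl.get_state();print(s['time'],s['position'].round(4),s['tool_rot'])
im=ctrl.get_image('wrist');save('w6',im)
E
```

```text
time: 9.45
position: [0.5329, 0.1131, 0.1729]
tool_rot: [0.001, 1.571, -0.001]
ft_force: [-0.2, -0.4, -0.2]
grip_width: 0.995
9.45 [0.5329 0.1131 0.1729] [ 7.01157384e-04  1.57089090e+00 -1.37359316e-03]
```

View pics/w6.png

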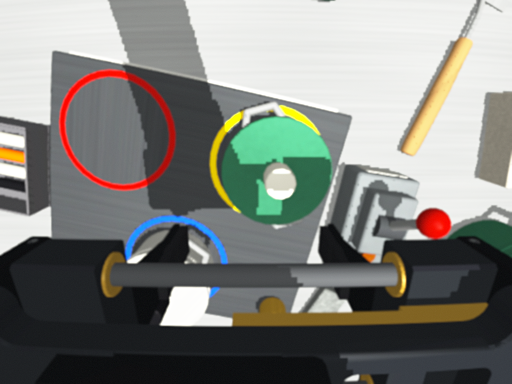

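```bash
python3 - <<'E'
from h import *
s=ctrl.get_state();T=Tool(s)
im=cv2.imread('pics/w6.png')[...,::-1]
m=rgn(mask(im,'white'),(262,160,300,202));print(cv2.fitEllipse(np.argwhere(m)[:,::-1].astype(np.int32)))
print(onz('wrist',(280,182),.128,T),onz('wrist',(280,180),.128,T))
E
python3 -m jog '[{"rot":[0,0,0],"travel":[0,0.073,-0.08],"jaw":-1},{"rot":[0,0,0],"travel":[0,0,0],"jaw":-1},{"rot":[0,0,0],"travel":[0,0,0],"jaw":-1},{"rot":[0,0,0],"travel":[0,0,0],"jaw":-1}]'
python3 - <<'E'
from h import *
s=ctrl.get_state();print(s['time'],s['position'].round(4))
im=ctrl.get_image('wrist');save('w7',im)
E
```

```text
((280.0009460449219, 183.47702026367188), (24.351028442382812, 26.61254119873047), 14.557587623596191)
[0.50474787 0.13411671 0.128     ] [0.50309684 0.13407001 0.128     ]
time: 9.9
position: [0.509, 0.1352, 0.1732]
tool_rot: [0.0, 1.57, -0.001]
ft_force: [0.4, -0.4, -0.7]
grip_width: 1.001
9.9 [0.509  0.1352 0.1732]
```

View pics/w7.png

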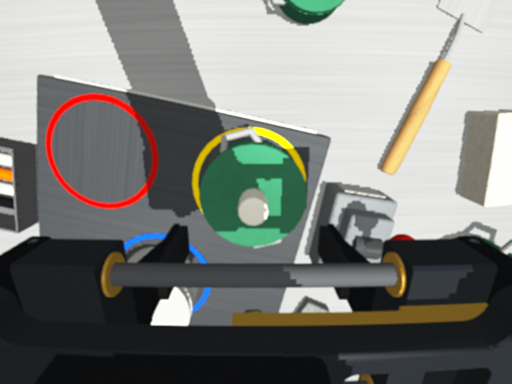

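The green knob at (254,208) is centred between the fingers and lies at the same row as grey did. The lever ball stays clear, about 20 mm beyond and below the gripper body. I'll descend and grip.

```bash
python3 -m jog '[{"rot":[0,0,0],"travel":[0.08,0,0],"jaw":-1},{"rot":[0,0,0],"travel":[0.08,0,0],"jaw":-1},{"rot":[0,0,0],"travel":[0.08,0,0],"jaw":-1},{"rot":[0,0,0],"travel":[0,0,0],"jaw":-1},{"rot":[0,0,0],"travel":[0,0,0],"jaw":0}]' 12
python3 -m jog '[{"rot":[0,0,0],"travel":[0,0,0],"jaw":1},{"rot":[0,0,0],"travel":[0,0,0],"jaw":1},{"rot":[0,0,0],"travel":[0,0,0],"jaw":1},{"rot":[0,0,0],"travel":[0,0,0],"jaw":1},{"rot":[0,0,0],"travel":[0,0,0],"jaw":1},{"rot":[0,0,0],"travel":[0,0,0],"jaw":1},{"rot":[0,0,0],"travel":[0,0,0],"jaw":1},{"rot":[0,0,0],"travel":[0,0,0],"jaw":1}]'
python3 -m jog '[{"rot":[0,0,0],"travel":[0,0,0],"jaw":1},{"rot":[0,0,0],"travel":[0,0,0],"jaw":1},{"rot":[0,0,0],"travel":[0,0,0],"jaw":1}]'
```

```text
time: 10.45
position: [0.5088, 0.1353, 0.1013]
tool_rot: [0.0, 1.571, -0.001]
ft_force: [0.0, 1.0, -0.9]
grip_width: 0.968
time: 11.25
position: [0.5085, 0.1357, 0.1011]
tool_rot: [-0.0, 1.571, -0.0]
ft_force: [0.3, -0.9, 0.8]
grip_width: 0.294
time: 11.55
position: [0.5085, 0.1357, 0.1011]
tool_rot: [-0.0, 1.571, 0.0]
ft_force: [-0.3, -0.2, -0.4]
grip_width: 0.295
```

Target red (0.475, -0.042): 14 rows of y -0.0423, z -0.008.

```bash
python3 -m jog '[{"rot":[0,0,0],"travel":[0,-0.0423,-0.008],"jaw":1},{"rot":[0,0,0],"travel":[0,-0.0423,-0.008],"jaw":1},{"rot":[0,0,0],"travel":[0,-0.0423,-0.008],"jaw":1},{"rot":[0,0,0],"travel":[0,-0.0423,-0.008],"jaw":1},{"rot":[0,0,0],"travel":[0,-0.0423,-0.008],"jaw":1},{"rot":[0,0,0],"travel":[0,-0.0423,-0.008],"jaw":1},{"rot":[0,0,0],"travel":[0,-0.0423,-0.008],"jaw":1},{"rot":[0,0,0],"travel":[0,-0.0423,-0.008],"jaw":1}]'
python3 -m jog '[{"rot":[0,0,0],"travel":[0,-0.0423,-0.008],"jaw":1},{"rot":[0,0,0],"travel":[0,-0.0423,-0.008],"jaw":1},{"rot":[0,0,0],"travel":[0,-0.0423,-0.008],"jaw":1},{"rot":[0,0,0],"travel":[0,-0.0423,-0.008],"jaw":1},{"rot":[0,0,0],"travel":[0,-0.0423,-0.008],"jaw":1},{"rot":[0,0,0],"travel":[0,-0.0423,-0.008],"jaw":1}]'
python3 -m jog '[{"rot":[0,0,0],"travel":[0,0,0],"jaw":1},{"rot":[0,0,0],"travel":[0,0,0],"jaw":1},{"rot":[0,0,0],"travel":[0,0,0],"jaw":1},{"rot":[0,0,0],"travel":[0,0,0],"jaw":1}]'
python3 - <<'E'
from h import *
s=ctrl.get_state();print(s['time'],s['position'].round(4))
im=ctrl.get_image('scene');np.save('pics/scene8.npy',im);save('s8',cv2.resize(im[140:280,180:380],None,fx=4,fy=4,interpolation=cv2.INTER_CUBIC))
E
```

```text
time: 12.35
position: [0.489, 0.0332, 0.101]
tool_rot: [0.0, 1.571, 0.0]
ft_force: [0.6, 0.9, -0.8]
grip_width: 0.298
time: 12.95
position: [0.4747, -0.0429, 0.101]
tool_rot: [-0.0, 1.571, 0.0]
ft_force: [-0.0, 1.3, -0.2]
grip_width: 0.295
time: 13.35
position: [0.475, -0.0413, 0.101]
tool_rot: [-0.001, 1.571, 0.001]
ft_force: [-0.6, -1.0, -0.4]
grip_width: 0.296
13.35 [ 0.475  -0.0413  0.101 ]
```

View pics/s8.png

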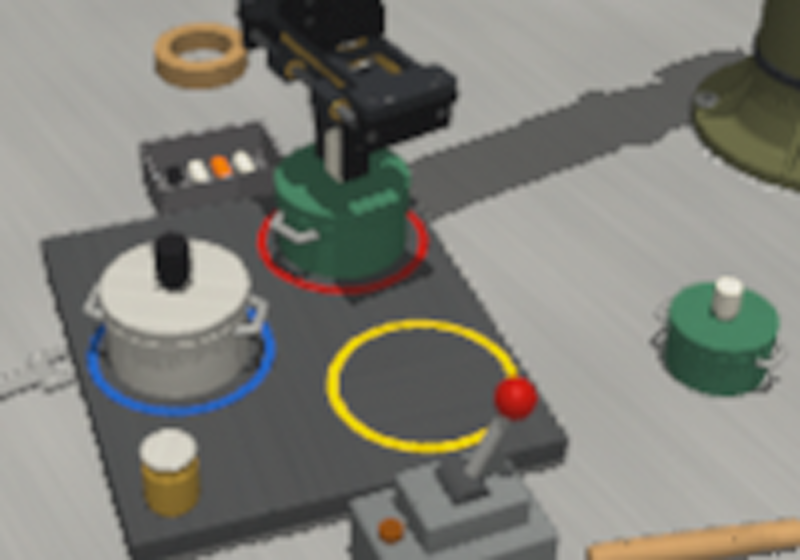

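The foot sits inside red, with gaps on both sides. Release, rise, and check from above.

```bash
python3 -m jog '[{"rot":[0,0,0],"travel":[0,0,0],"jaw":0},{"rot":[0,0,0],"travel":[0,0,0],"jaw":-0.5},{"rot":[0,0,0],"travel":[0,0,0],"jaw":-1},{"rot":[0,0,0],"travel":[0,0,0],"jaw":-1},{"rot":[0,0,0],"travel":[0,0,0],"jaw":-1},{"rot":[0,0,0],"travel":[0,0,0],"jaw":-1},{"rot":[0,0,0],"travel":[0,0,0],"jaw":-1},{"rot":[0,0,0],"travel":[0,0,0],"jaw":-1}]'
python3 -m jog '[{"rot":[0,0,0],"travel":[-0.1,0,0],"jaw":-1},{"rot":[0,0,0],"travel":[-0.1,0,0],"jaw":-1},{"rot":[0,0,0],"travel":[-0.12,0,0],"jaw":-1},{"rot":[0,0,0],"travel":[0,0.16,0],"jaw":-1},{"rot":[0,0,0],"travel":[0,0.16,0],"jaw":0},{"rot":[0,0,0],"travel":[0,0.16,0],"jaw":1},{"rot":[0,0,0],"travel":[0,0.16,0],"jaw":1},{"rot":[0,0,0],"travel":[0,0.16,0],"jaw":1}]'
python3 -m jog '[{"rot":[0,0,0],"travel":[0,0.15,0],"jaw":1},{"rot":[0,0,0],"travel":[0,0.06,0],"jaw":1},{"rot":[0,0,0],"travel":[0,0,0],"jaw":1},{"rot":[0,0,0],"travel":[0,0,0],"jaw":1},{"rot":[0,0,0],"travel":[0,0,0],"jaw":1}]'
python3 - <<'E'
from h import *
s=ctrl.get_state();print(s['time'],s['position'].round(4))
for n,b in (('scene',(180,140)),('top',(150,120))):
    im=ctrl.get_image(n);np.save('pics/%s9.npy'%n,im);save(n[0]+'9',cv2.resize(im[b[1]:b[1]+140,b[0]:b[0]+200],None,fx=4,fy=4,interpolation=cv2.INTER_CUBIC))
E
```

```text
time: 14.2
position: [0.4749, -0.0418, 0.1011]
tool_rot: [-0.0, 1.571, 0.0]
ft_force: [-0.1, 0.4, 0.3]
grip_width: 0.933
time: 15.0
position: [0.4746, 0.2001, 0.1973]
tool_rot: [0.0, 1.57, 0.0]
ft_force: [1.0, -0.1, 0.5]
grip_width: 0.722
time: 15.5
position: [0.4755, 0.2589, 0.1971]
tool_rot: [0.002, 1.571, -0.003]
ft_force: [-0.3, -0.2, 0.9]
grip_width: 0.264
15.5 [0.4755 0.2589 0.1971]
```

View pics/s9.png

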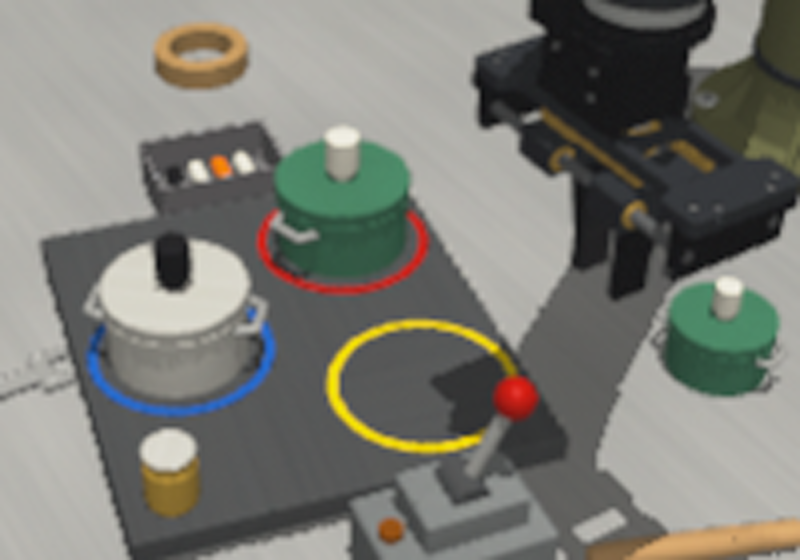

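View pics/t9.png

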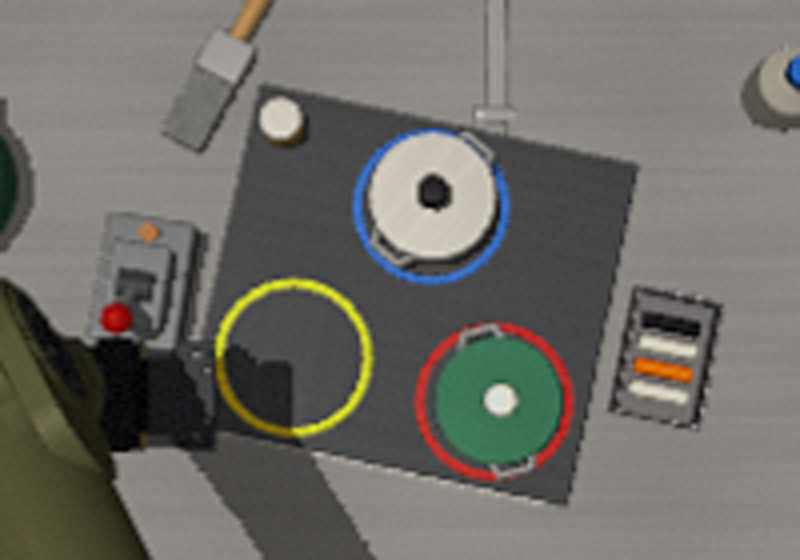

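```bash
python3 - <<'E'
from h import *
np.set_printoptions(precision=4,suppress=True)
T=np.load('pics/top9.npy');S=np.load('pics/scene9.npy')
def cen(m): ys,xs=np.nonzero(m); return np.array([xs.mean(),ys.mean()])
t=np.array((150+500/4,120+400/4))-.4;s=np.array((180+343/4,140+134/4))-.4
print('green',onz('top',t,.128),tri(ray('top',t),ray('scene',s)))
t=np.array((150+434/4,120+192/4))-.4
print('grey',onz('top',t,.128))
m=rgn(mask(T,'red'),(172,192,190,206));b=rgn(mask(S,'red'),(302,232,316,246))
print('ball',tri(ray('top',cen(m)),ray('scene',cen(b))))
E
python3 -m jog '[{"rot":[0,0,0],"travel":[0,0.015,0],"jaw":1},{"rot":[0,0,0],"travel":[0.13,0,0],"jaw":1},{"rot":[0,0,0],"travel":[0.13,0,0],"jaw":1},{"rot":[0,0,0],"travel":[0,0,0],"jaw":1},{"rot":[0,0,0],"travel":[0,0,0],"jaw":1},{"rot":[0,0,0],"travel":[0,0,0],"jaw":1}]' 20
python3 - <<'E'
from h import *
im=ctrl.get_image('scene');save('s10',cv2.resize(im[180:300,240:400],None,fx=5,fy=5,interpolation=cv2.INTER_CUBIC))
E
```

```text
green [ 0.4747 -0.0402  0.128 ] (array([ 0.475 , -0.0403,  0.1299]), [np.float64(0.30467418794220796), np.float64(0.3046741879421806)])
grey [0.6405 0.0114 0.128 ]
ball (array([0.5399, 0.2623, 0.1361]), [np.float64(0.29042104992061246), np.float64(0.2904210499206018)])
time: 16.2
position: [0.4763, 0.2664, 0.1214]
tool_rot: [0.002, 1.568, 0.002]
ft_force: [-0.7, 0.7, 0.2]
grip_width: 0.006
```

View pics/s10.png

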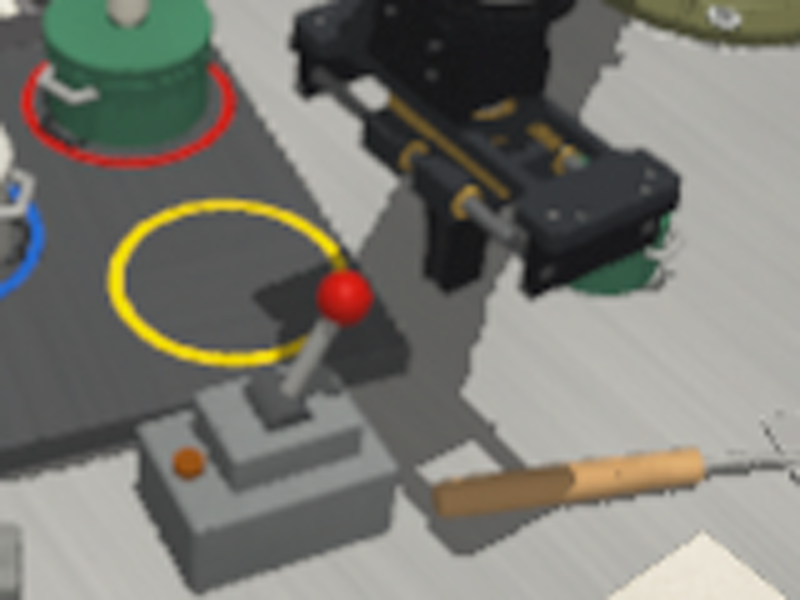

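Green is within 2 mm of red's centre and grey within 2 mm of blue's. The shut fingers are behind the red ball (scene-zoom (345,297)), so I'll push forward.

```bash
python3 -m jog '[{"rot":[0,0,0],"travel":[0,-0.006,0.05],"jaw":1},{"rot":[0,0,0],"travel":[0,-0.006,0.05],"jaw":1},{"rot":[0,0,0],"travel":[0,-0.006,0.05],"jaw":1},{"rot":[0,0,0],"travel":[0,-0.006,0.05],"jaw":1},{"rot":[0,0,0],"travel":[0,-0.006,0.05],"jaw":1},{"rot":[0,0,0],"travel":[0,-0.006,0.05],"jaw":1},{"rot":[0,0,0],"travel":[0,0,0],"jaw":1},{"rot":[0,0,0],"travel":[0,0,0],"jaw":1}]'
python3 - <<'E'
from h import *
s=ctrl.get_state();print(s['position'],s['ft_force'])
im=ctrl.get_image('scene');save('s11',cv2.resize(im[180:300,240:400],None,fx=5,fy=5,interpolation=cv2.INTER_CUBIC))
E
```

```text
time: 17.05
position: [0.5656, 0.2544, 0.1191]
tool_rot: [0.001, 1.571, -0.001]
ft_force: [-1.4, 0.1, -0.1]
grip_width: 0.005
[0.56563485 0.25436302 0.11905171] [-1.35878012  0.12459742 -0.14212568]
```

View pics/s11.png

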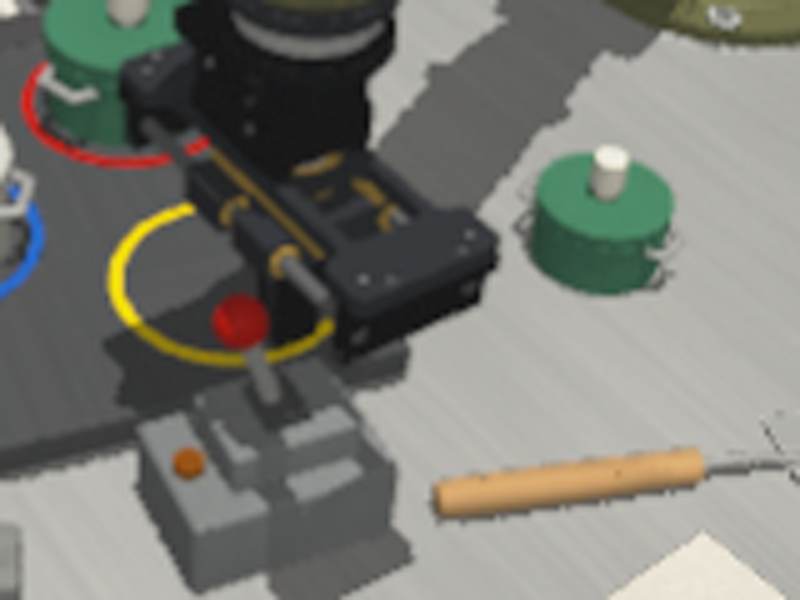

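The lever has passed upright. I'll go on in small steps, watching the force.

```bash
python3 -m jog '[{"rot":[0,0,0],"travel":[0,-0.003,0.025],"jaw":1},{"rot":[0,0,0],"travel":[0,-0.003,0.025],"jaw":1},{"rot":[0,0,0],"travel":[0,0,0],"jaw":1},{"rot":[0,0,0],"travel":[0,0,0],"jaw":1}]'
python3 -m jog '[{"rot":[0,0,0],"travel":[0,-0.001,0.01],"jaw":1},{"rot":[0,0,0],"travel":[0,0,0],"jaw":1},{"rot":[0,0,0],"travel":[0,0,0],"jaw":1}]'
python3 - <<'E'
from h import *
s=ctrl.get_state();print(s['position'],s['ft_force'])
im=ctrl.get_image('scene');save('s12',cv2.resize(im[180:300,240:400],None,fx=5,fy=5,interpolation=cv2.INTER_CUBIC))
b=rgn(mask(im,'red'),(268,234,294,256));ys,xs=np.nonzero(b);print(xs.mean(),ys.mean(),len(xs))
E
```

```text
time: 17.5
position: [0.5802, 0.2529, 0.1191]
tool_rot: [-0.0, 1.57, -0.0]
ft_force: [0.2, -0.3, 0.1]
grip_width: 0.007
time: 17.8
position: [0.5808, 0.253, 0.1189]
tool_rot: [-0.001, 1.575, 0.0]
ft_force: [-6.3, -0.5, 3.3]
grip_width: -0.001
[0.58075933 0.25300518 0.11890726] [-6.2577973  -0.48560052  3.25935588]
283.2842105263158 246.74736842105264 95
```

View pics/s12.png

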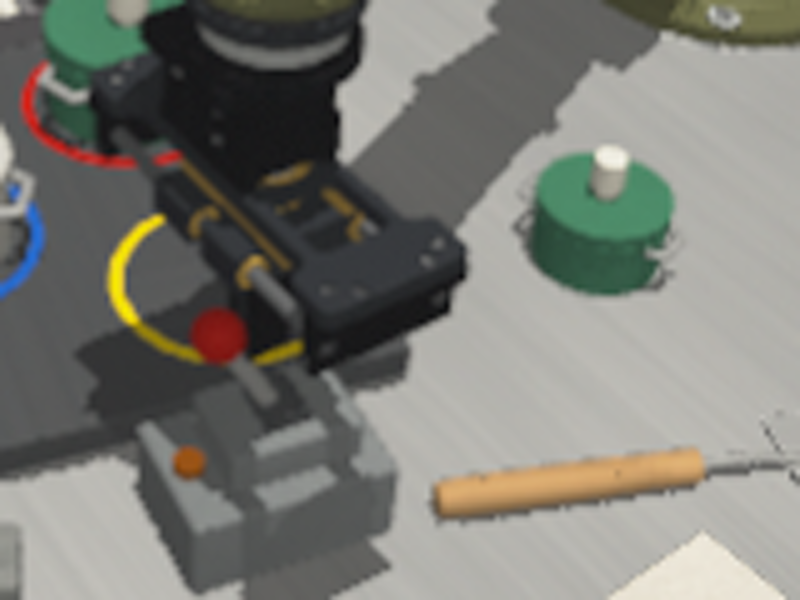

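A sharp 6 N rise indicates the end stop. I'll back off, lift clear, and check everything.

```bash
python3 -m jog '[{"rot":[0,0,0],"travel":[0,0,-0.1],"jaw":1},{"rot":[0,0,0],"travel":[0,0,-0.12],"jaw":1},{"rot":[0,0,0],"travel":[0,0,-0.12],"jaw":1},{"rot":[0,0,0],"travel":[-0.14,0,0],"jaw":1},{"rot":[0,0,0],"travel":[-0.14,0.05,0],"jaw":1},{"rot":[0,0,0],"travel":[0,0.15,0],"jaw":1},{"rot":[0,0,0],"travel":[0,0.15,0],"jaw":1},{"rot":[0,0,0],"travel":[0,0.15,0],"jaw":1}]'
python3 -m jog '[{"rot":[0,0,0],"travel":[0,0.15,0],"jaw":1},{"rot":[0,0,0],"travel":[0,0,0],"jaw":1},{"rot":[0,0,0],"travel":[0,0,0],"jaw":1},{"rot":[0,0,0],"travel":[0,0,0],"jaw":1},{"rot":[0,0,0],"travel":[0,0,0],"jaw":1}]'
python3 - <<'E'
from h import *
np.set_printoptions(precision=4,suppress=True)
I={}
for n,b in (('scene',(180,140)),('top',(150,120))):
    im=I[n]=ctrl.get_image(n);save(n[0]+'13',cv2.resize(im[b[1]:b[1]+140,b[0]:b[0]+200],None,fx=4,fy=4,interpolation=cv2.INTER_CUBIC))
def cen(m): ys,xs=np.nonzero(m); return np.array([xs.mean(),ys.mean()])
p,e=tri(ray('top',cen(rgn(mask(I['top'],'red'),(172,165,192,206)))),ray('scene',cen(rgn(mask(I['scene'],'red'),(268,234,294,256)))))
print('ball',p,e,'moved',np.linalg.norm((p-[.54,.2624,.136])[:2]))
print(ctrl.get_state()['ft_force'],ctrl.get_state()['time'])
E
```

```text
time: 18.65
position: [0.4815, 0.4046, 0.2044]
tool_rot: [0.002, 1.568, 0.001]
ft_force: [0.8, 0.5, -0.2]
grip_width: 0.006
time: 19.15
position: [0.4819, 0.446, 0.2036]
tool_rot: [0.002, 1.57, -0.002]
ft_force: [0.3, 0.4, -0.6]
grip_width: 0.008
ball [0.6037 0.2525 0.1354] [np.float64(0.2088545010772135), np.float64(0.20885450107733308)] moved 0.06442596575010004
[-0.4714  0.5514 -0.0381] 19.25
```

View pics/s13.png

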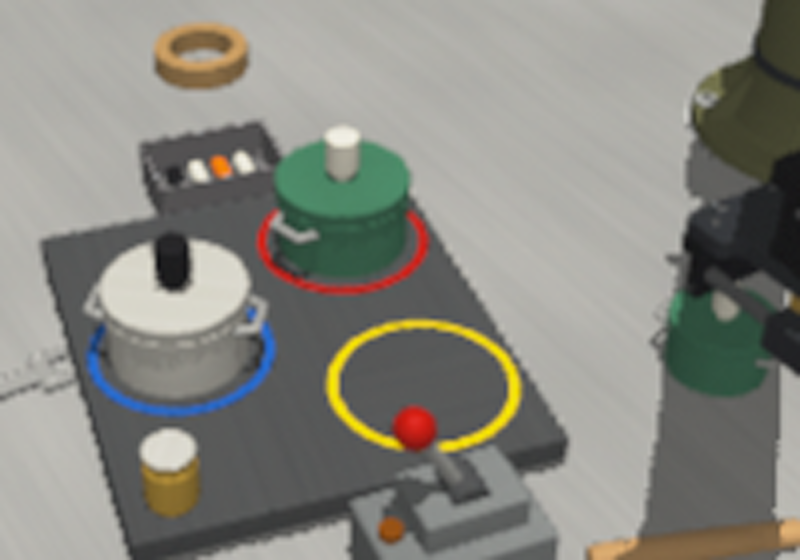

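View pics/t13.png

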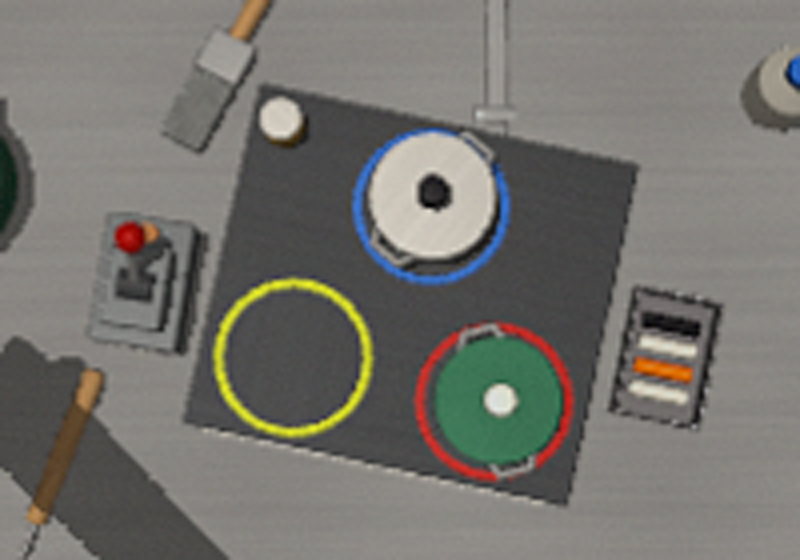

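Lever ball at (0.604, 0.2525) has travelled 64 mm, about 0.96 rad, leaning far side. Both pots stand inside their rings, bystanders are unmoved and the robot is clear. Handing in.

```bash
python3 -c "
from bench import ctrl
print(ctrl.close_job())"
```

```text
the job is handed in; nothing more can be done
None
```

I slid the grey pot by its knob from the red ring onto blue, then the green pot from yellow onto red. After that I pushed the heater lever over with the shut fingers until it hit its end stop (about 6 N), and handed the job in at about 19 s.

**Pots:** Grey measured about 2 mm or less from blue's centre, and green about 2 mm from red's. I overshot blue by about 7 mm because I miscounted rows, and corrected that before letting go of the pot. Knob tops triangulated to 129–130 mm against the 128 mm expected, so both pots stand flat within measuring error.

**Lever:** It turned about 0.96 rad, judged from the ball's 64 mm of travel; the joint itself gives no reading.

**Surroundings:** The bystanders near the plate showed no visible movement in the last views, and the arm was clear with force near zero. The last crops did not show the cards or the whole scraper, but the arm did not go low near them.

**Disagreements between checks:** The two fixed cameras differed by 2–3 mm in y on the rings, and the wrist camera by up to about 4 mm. All of these are within the 10 mm tolerance.

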